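# Swing the magnifier in and hold the stage lever at the third click

## Robot

A 6-joint arm with a two-finger parallel gripper is mounted at the origin on a cart in front of the work surface, level with it; the furniture and walls round the work are solid. World frame = base frame: x ahead of the robot, y to its left, z up, the work surface at z = 0. Lengths are in mm, angles in rad, forces in N, time in s.
With the tool pointing down it reaches from about 350 to 975 mm from the base axis. Payload 7.1 kg.
Tool frame: the origin (TCP) lies between the finger pads; the fingertips stand 14 mm ahead of it and the grasp point (between the pads) lies 5 mm behind it; z points along the fingers, y is the line along which they close (so a half turn about z gives the same grasp; the last joint's range is limited). The gripper opens to 88 mm and grips with 3 to 60 N. Pads are 20 mm wide; open, the fingers measure 115 mm over their backs; the gripper's body (75 mm by 178 mm) begins 61 mm behind the grasp point.
Start: joints at [1.318, 0.423, 1.63, -0, 1.089, -0.019], TCP at [144.766, 607.987, 236.675] pointing down, gripper open.
Joint ranges: [-3, 3], [-0.9, 2.11], [0.09, 2.58], [-1.31, 4.45], [0.11, 2.69], [-2.54, 2.54]. Speed limits (rad/s): [2.39, 2.39, 3.01, 3.14, 3.14, 3.14].

## Interface

Orientations are given as a rotation vector (axis times angle).
In Python, from workcell import ctrl gives the robot as it stands. The module is installed in compiled form; this text tells all that it offers.
- The arm moves only by the tool servo_tool, never from a script. Its argument "plan" is a list of rows, each a list of 3 entries, a list of its own where there are three numbers: the closure, from 0 (fully open) to 1 (shut), then the shift along the world's x, y, z in mm, then the turn about the world's z in degrees. In form: [[hand, [x, y, z], yaw], ...]. A call has 1 to 10 rows; each row is the pose to reach, as a shift and turn from the pose commanded when the call began; what a row does not reach only later rows make up. A row lasts 1/12 s, in which the tool goes at most 41.7 mm and 7.16 degrees, less where a joint would pass 70% of its speed; a pose out of reach is approached as far as the arm can. A call with a gripper value outside its range is refused whole. The fingers move at their own pace and stop on an object; the grip force is fixed at half the most. Time passes only in rows, so rows that repeat a pose let the fingers close. It gives the time, the measured TCP pose, the force, the opening and the grip force at its end, in the units of the state.
- ctrl.get_obs(): the state, without advancing time (a new reading comes with each control period).
- ctrl.get_image(name): name is "side" or "top" or "wrist"; returns the picture (400x640x3 uint8, blue, green, red); there is no depth.
- ctrl.camera_info(name): a dict with "fovy" (degrees; the focal length in pixels is half the picture's height over the tangent of half this angle, whatever the lens; pixels are square), "cx", "cy" (the principal point, pixels), "rvec" (rotation vector, rad) and "tvec" (3), from world to camera coordinates, as OpenCV has them; the wrist camera has in their place "T_tool_cam" (4x4, takes a point from camera to tool coordinates, whose origin is the TCP and whose axes are the flange's). Camera axes: x right, y down, z forward; pixel columns grow to the right and rows downward; lengths in mm; the calibration is good to about 2 mm. A picture is of the moment at which its call begins: read the wrist's pose just before it. camera_info takes no time and is no camera call.
- ctrl.close_job(): hands the job in; it is judged then, once.
The state is a dict: "t": time; "qpos": joint angles; "qvel": joint speeds; "joint_torque": joint torques, N m; "ee_pos": TCP position; "orientation": TCP orientation; "ft_force": force on the tool from outside, world axes, zero at the start; "moment": the same for the moment, N m; "width": finger opening in mm; "grasp_force": force on a finger pad.
Only numpy, scipy, OpenCV 4.12 (cv2) and the standard library are available. Lean on these libraries where they do the work, as an engineer would, in place of code of your own. Each camera call takes 0.05 s, during which the arm holds its last target. There are 200 camera calls.

## Task

Swing the magnifier by its upright post until the lens is centred over the dish on the stage, and let go of it so that it stays there. Then press the ball-ended lever on the stand down from rest until you have felt exactly three clicks, never running over a fourth, and finish still holding it down there: the lever springs back when released, so the program ends while the fingers keep pressing it. Leave the dish on its stage and the other things on the desk where they are.

Things in the scene. Friction and masses are not known exactly. Their poses are not given: they have to be found in the camera images.
- stand: grey L-shaped base plate of an inspection stand, fixed, 12 mm thick, about 200 x 240 mm. Origin at desk height; x points away from the robot at yaw 0, y left, z up. In its frame: stage axis at (-30, 30) mm, round column at (100, 30) mm, lever hinge at (0, -110, 80) mm. The lever moves in the vertical plane y = -110 mm and points from the hinge towards -x
- column (a point): the swing axis of the magnifier on the column, at the height of the lens, 115 mm above the desk. The black cap of the column ends 143 mm above the desk. Beyond the stand, to its right, a large monitor (about 0.5 m high, nearest at x = 0.70 m, y = -0.2 to -0.35 m) leaves the arm no way through: come to the stand from the robot's side
- lens (a point): centre of the magnifier's lens (black ring, 74 mm across outside, 8 mm thick, lying level 115 mm above the desk), 130 mm from the column's axis
- magnifier_post (a point): centre of the top of the upright round black post at the outer end of the magnifier arm: 14 mm across, 44 mm of it free below this point, top 163 mm above the desk, 185 mm from the column's axis on the line from column through lens. Pinch it from above and lead it round the column in an arc; it turns freely in the fingers
- magnifier (a joint): swing of the magnifier arm about the upright column, rad: 0 where the lens is centred over the stage, positive when it stands to the left of it (clockwise seen from above as it grows); a stiff joint that stays where it is left; it takes about 2 N at the post
- stage_top (a point): centre of the top of the round black stage, 72 mm across, 55 mm above the desk with the lever at rest; the lever lifts it by 2 mm for each 0.1 rad
- specimen_dish: loose clear dish, 55 mm across, 14 mm high, standing on the stage; origin at the centre of its underside
- lever: the click lever: steel bar 12 mm thick with a black ball; origin on its hinge. A spring returns it to rest; pressing takes about 6 N at the ball at first. Up each tooth the force creeps up (to 10 N at the first, 14 N at the last, more with friction at the ball); past its top it falls by 6 N or more within 5 mm (the click), and comes back as the plunger meets the next tooth. It always pushes back
- lever_ball (a point): centre of the black ball, 26 mm across, at the lever's end, 100 mm from the hinge. At rest the lever stands 0.45 rad above level, the ball's centre 123 mm above the desk. Press the ball down from above with closed fingertips, following its arc about the hinge; the bottom stop comes after 1.0 rad
- lever_hinge (a point): point on the lever's hinge axis in the lever's plane, 80 mm above the desk, between two upright aluminium cheeks that reach to 98 mm above the desk and 17 mm from the hinge in x
- click_index (a point): outer end of the black screw on the plunger block behind the hinge, 96 mm from the hinge axis; x points out from the hinge, z square to it, upwards. The block's tilt differs per stand, up to 0.06 rad up or down, and keeps it in use. With it level the tops of the five teeth are passed 0.16, 0.34, 0.52, 0.70, 0.88 rad from rest; raised by some angle, every click comes that angle later
- amber_bottle: bystander: small bottle, 27 mm across, 67 mm high, loose; origin under its centre
- white_jar: bystander: small jar, 25 mm across, 37 mm high, loose
- timer: bystander: desk timer, 66 x 68 x 34 mm, loose
- hex_set: bystander: folding key set, 24 x 88 x 25 mm, loose
- parafilm: bystander: roll of film, 59 mm across, 26 mm high, loose

How it is judged:
By the outcome, as a careful person would: the job done as asked, in the order asked, and still so for the second after the job is handed in, while the arm keeps its last pose, push and grip.
It also fails if it takes over 72 s, if anything falls off the work surface, if the arm or the gripper's body presses on something with over 40 N, if the wrist force passes 120 N, or if a joint passes its speed limit or range.

## Working session

There is one attempt and no reset: what is moved stays moved. The work goes in short steps, Python scripts to look and compute and a tool call to move; the robot and the scene stay as the last step left them, time stands still between calls to the robot, and variables do not carry over. Pictures are saved under pics/ and viewed, at most 11 in all, crops included, and the job is handed in when it is done.

Besides the shell and the picture viewer there is one more tool, called after ">>>" as a command line: name --argument value ..., lists and objects as JSON in quotes. servo_tool: Moves the arm, as the interface text tells. Its arguments: {"type":"object","properties":{"plan":{"type":"array"}},"required":["plan"]}

```bash
mkdir -p pics
cat > h.py <<'E'
import numpy as np, cv2
from workcell import ctrl
def K(i):
    f=200/np.tan(np.radians(i["fovy"])/2); return np.array([[f,0,i["cx"]],[0,f,i["cy"]],[0,0,1]])
def Tcam(name,obs=None):
    i=ctrl.camera_info(name)
    if name!="wrist":
        R=cv2.Rodrigues(np.array(i["rvec"],float))[0]; return K(i),R,np.array(i["tvec"],float).ravel()
    T=np.eye(4);T[:3,:3]=cv2.Rodrigues(np.array(obs["orientation"],float))[0];T[:3,3]=obs["ee_pos"]
    W=np.linalg.inv(T@np.array(i["T_tool_cam"])); return K(i),W[:3,:3],W[:3,3]
def atz(c,uv,z):
    k,R,t=c; d=R.T@np.linalg.inv(k)@np.array([*uv,1.]); o=-R.T@t; return o+d*(z-o[2])/d[2]
def proj(c,p):
    k,R,t=c; q=k@(R@np.array(p,float)+t); return q[:2]/q[2]
def tri(cs,uvs):
    A=[];b=[]
    for c,uv in zip(cs,uvs):
        k,R,t=c; d=R.T@np.linalg.inv(k)@np.array([*uv,1.]); d/=np.linalg.norm(d); P=np.eye(3)-np.outer(d,d); A.append(P); b.append(P@(-R.T@t))
    return np.linalg.lstsq(np.vstack(A),np.hstack(b),rcond=None)[0]
E
python3 - <<'E'
from h import *
o=ctrl.get_obs(); print(o)
for n in("side","top","wrist"):
    im=ctrl.get_image(n); cv2.imwrite(f"pics/{n}0.png",im)
    i=ctrl.camera_info(n);print(n,i)
E
```

```text
{'t': 0.0, 'qpos': array([ 1.31799572e+00,  4.23854901e-01,  1.63065821e+00, -1.46896473e-05,
        1.08860142e+00, -1.89754235e-02]), 'qvel': array([ 0.00142231,  0.00265378,  0.00090409,  0.00157698, -0.00019596,
        0.00061998]), 'joint_torque': array([ 2.43474795e-03, -5.44635057e+01, -2.73666698e+01,  6.43744273e-02,
        2.28651072e-02, -1.28777656e-04]), 'ee_pos': array([144.64616112, 607.49620625, 235.9053919 ]), 'orientation': array([-3.66422296e-01, -3.11995499e+00,  2.37113941e-03]), 'ft_force': array([-0.65588144,  0.87728152, -0.51160014]), 'moment': array([-0.00106478,  0.00208738,  0.05610168]), 'grasp_force': 0.0, 'width': 88.07326427770009}
side {'fovy': 50.69585388973057, 'cx': 320.5806573450038, 'cy': 197.29535057788797, 'rvec': array([ 0.15012612, -2.56952855,  1.65522877]), 'tvec': array([533.3062438 , 209.31952835, 908.59815133])}
top {'fovy': 42.61708034514425, 'cx': 323.91826506722623, 'cy': 201.55087488399835, 'rvec': array([ 2.16866537, -2.14098582,  0.14514638]), 'tvec': array([-147.66035237,  574.32413196, 1536.16938747])}
wrist {'fovy': 60.73611686159499, 'cx': 316.42630353361125, 'cy': 194.91366215115033, 'T_tool_cam': array([[-5.19491968e-04, -9.62510306e-01, -2.71244613e-01,
         7.33261277e+01],
       [ 9.99998811e-01, -8.93934712e-04,  1.25690984e-03,
        -7.56738435e-01],
       [-1.45226365e-03, -2.71243638e-01,  9.62509626e-01,
        -1.48572481e+02],
       [ 0.00000000e+00,  0.00000000e+00,  0.00000000e+00,
         1.00000000e+00]])}
```

View pics/side0.png

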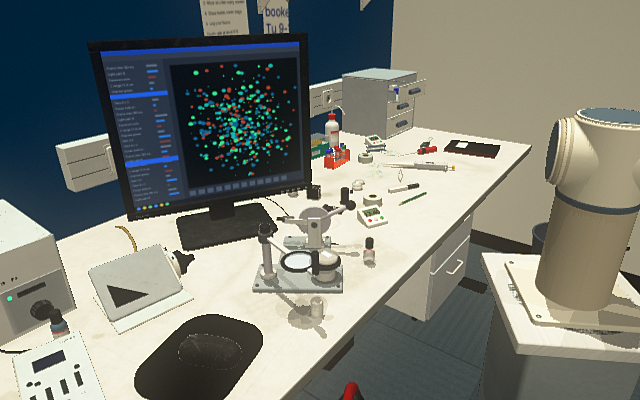

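View pics/top0.png

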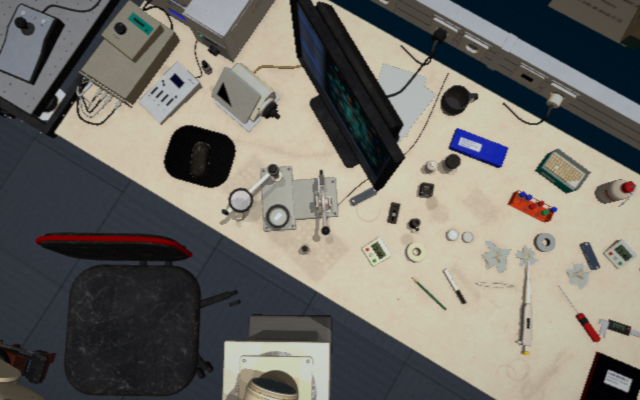

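Run:
```python
from h import *
a=cv2.imread("pics/top0.png")[145:265,200:360]; cv2.imwrite("pics/topc.png",cv2.resize(a,(800,600),interpolation=cv2.INTER_CUBIC))
b=cv2.imread("pics/side0.png")[175:325,230:430]; cv2.imwrite("pics/sidec.png",cv2.resize(b,(800,600),interpolation=cv2.INTER_CUBIC))
t=Tcam("top");s=Tcam("side")
for p in([0,0,0],[144,608,236]):print(proj(t,p),proj(s,p))
for uv in((262,195),(325,232),(278,215)):print(atz(t,uv,50))
```

```text
[274.6317102  393.25066017] [568.38653388 294.55768306]
[ 31.40593107 354.15022897] [788.56205465 557.60344157]
[592.27701305  48.8734441   50.        ]
[ 481.79759216 -144.68239435   50.        ]
[531.598765    -1.40372401  50.        ]
```

View pics/topc.png

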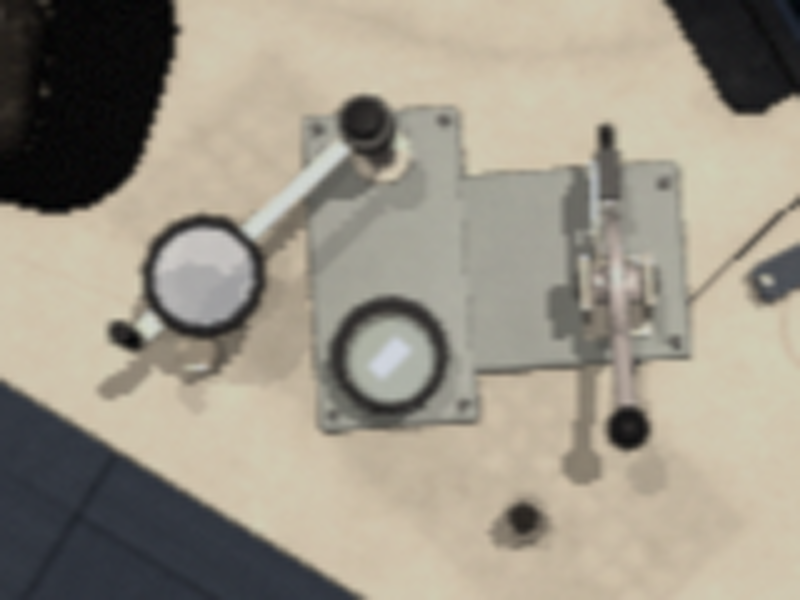

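View pics/sidec.png

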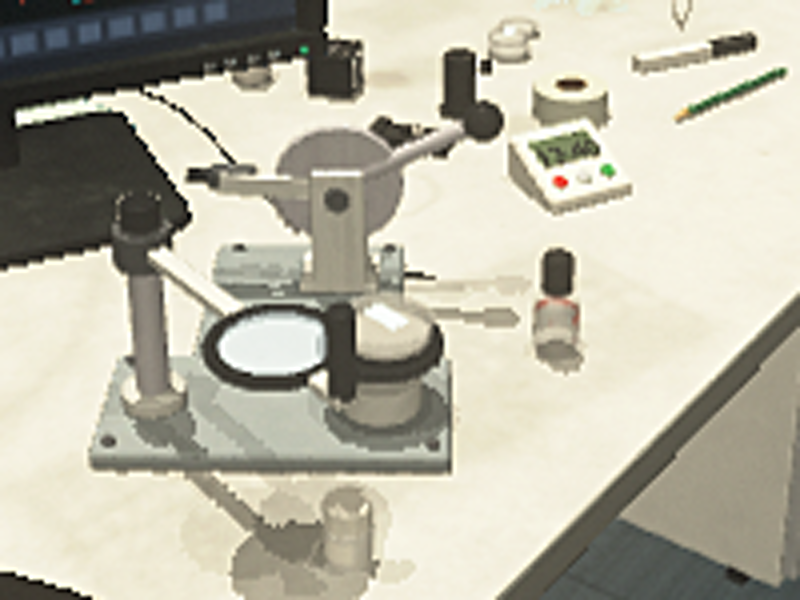

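Run:
```python
from h import *
t=Tcam("top");s=Tcam("side")
T=lambda u,v:(200+u/5-.4,145+v/5-.4); S=lambda u,v:(230+u/4-.375,175+v/4-.375)
for n,a,b in [("coltop",(367,112),(135,195)),("ball",(628,427),(485,118)),("lens",(205,275),(272,345)),("posttop",(118,330),(342,306)),("stage",(389,356),(395,330)),("screw",(604,128),(189,174)),
 ("jar",(203,330),(347,492)),("amber cap",(523,510),(557,252))]:
    p=tri([t,s],[T(*a),S(*b)]);print(n,p.round(1),(proj(t,p)-T(*a)).round(1),(proj(s,p)-S(*b)).round(1))
# plate corners, z=12
P=np.array([atz(t,T(*c),12) for c in [(305,115),(458,105),(322,432),(479,420),(680,160),(690,355)]]);print(P.round(1))
print("cam",[(-c[1].T@c[2]).round(0) for c in(t,s)])
```

```text
coltop [660.7   8.2 143.3] [0.  0.1] [-0.1 -0. ]
ball [ 480.3 -144.8  125.9] [0.  0.6] [-0.7 -0.1]
lens [568.7 103.3 114.1] [0. 0.] [-0. -0.]
posttop [528.6 143.  163.7] [0.  0.5] [-0.8 -0.1]
stage [523.6  -0.8  60.6] [0.  1.5] [-2.  -0.2]
screw [ 664.4 -128.4   86. ] [0. 0.] [-0. -0.]
jar [538.  115.2  37.3] [0.1 2.3] [-3.4 -0.4]
amber cap [433.6 -83.2  68.6] [-0.   0.9] [-1.1 -0.1]
[[ 684.8   60.3   12. ]
 [ 692.5  -35.8   12. ]
 [ 485.2   44.    12. ]
 [ 493.9  -53.    12. ]
 [ 659.2 -176.    12. ]
 [ 536.1 -183.4   12. ]]
cam [array([ 370., -137., 1599.]), array([427., 802., 574.])]
```

The side and top views show the magnifier standing about 50° to the left of the stage. The ball is at about (480,-145,126), the column at (661,8) and the post top at (529,143,164). All of these agree with the given sizes, so I'm moving to hover over the post.

>>> servo_tool --plan '[[0, [24, -29, 0], -2], [0, [48, -58, 0], -4], [0, [72, -87, 0], -6], [0, [97, -117, 0], -8], [0, [121, -146, 0], -10], [0, [145, -175, 0], -12], [0, [169, -204, 0], -14], [0, [193, -233, 0], -16], [0, [217, -262, 0], -18], [0, [241, -291, 0], -20]]'

```text
t: 0.98
ee_pos: [386.5, 315.4, 236.7]
orientation: [-0.905, -3.008, 0.0]
ft_force: [0.2, 0.4, -0.1]
width: 87.8
grasp_force: 0.0
```

>>> servo_tool --plan '[[0, [24, -29, 0], -2], [0, [48, -58, 0], -4], [0, [72, -87, 0], -6], [0, [97, -117, 0], -8], [0, [121, -146, 0], -10], [0, [143, -174, 0], -12], [0, [143, -174, 0], -12], [0, [143, -174, 0], -12]]'

```text
t: 1.65
ee_pos: [529.3, 141.6, 236.3]
orientation: [-1.217, -2.896, 0.0]
ft_force: [-0.1, 1.0, 0.6]
width: 88.0
grasp_force: 0.0
```

Run:
```python
from h import *
o=ctrl.get_obs(); print(o['t'],o['ee_pos'],o['orientation']);c=Tcam("wrist",o)
im=ctrl.get_image("wrist"); cv2.imwrite("pics/w1.png",im); np.save("w1.npy",np.r_[o['ee_pos'],o['orientation']])
for p in [(528.6,143,163.7),(568.7,103.3,115),(480.3,-144.8,123),(660.7,8.2,143)]: print(proj(c,p).round())
```

```text
1.65 [529.33979592 141.56535011 236.29381011] [-1.21658058e+00 -2.89586797e+00  3.75684931e-04]
[317. 208.]
[318. 253.]
[ 64. 371.]
[317. 403.]
```

View pics/w1.png

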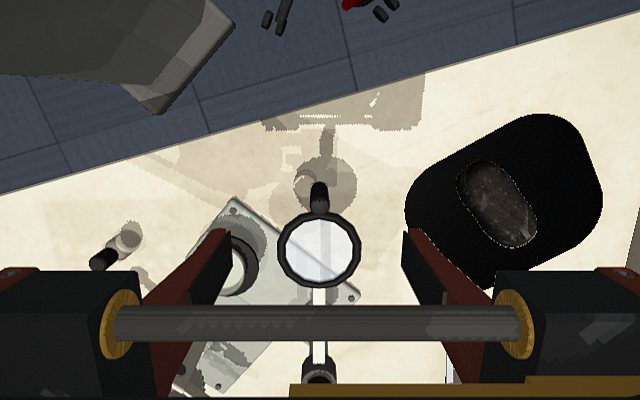

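The post top is seen at about (319,207) against a predicted (317,208), and the lens at (319,250) against (318,253). The post sits midway between the fingers, so I'll descend and pinch.

>>> servo_tool --plan '[[0, [0, 1, -25], 0], [0, [0, 1, -50], 0], [0, [0, 1, -75], 0], [0, [0, 1, -93], 0], [0.5, [0, 1, -93], 0], [1, [0, 1, -93], 0], [1, [0, 1, -93], 0], [1, [0, 1, -93], 0], [1, [0, 1, -93], 0], [1, [0, 1, -93], 0]]'

```text
t: 2.53
ee_pos: [529.3, 144.3, 144.8]
orientation: [1.211, 2.897, 0.002]
ft_force: [0.2, 0.3, -0.4]
width: 51.5
grasp_force: 0.0
```

Run:
```python
from h import *
o=ctrl.get_obs(); p=o['ee_pos'];print(o['t'],p,o['ft_force'],o['width'],o['grasp_force'])
c=np.array([660.7,8.2]);d=p[:2]-c;r=np.hypot(*d);a0=np.arctan2(d[1],d[0]);print(r,np.degrees(a0))
a1=np.pi+.075; n=18; r=185
for k in range(1,n+1):
    a=a0+(a1-a0)*k/n; q=c+(np.hypot(*d)+(0))*np.array([np.cos(a),np.sin(a)])-p[:2]; print(k,q.round(1),np.degrees(a-a0).round(1))
```

```text
2.5333 [529.30769237 144.25308232 144.77573384] [ 0.24767264  0.29484896 -0.35363693] 51.50866687553998 0.0
189.14116345084227 134.00160668154336
1 [-6.5 -6.6] 2.8
2 [-12.6 -13.4] 5.6
3 [-18.4 -20.6] 8.4
4 [-23.9 -28. ] 11.2
5 [-29.  -35.7] 14.0
6 [-33.7 -43.7] 16.8
7 [-38.  -51.8] 19.6
8 [-41.9 -60.2] 22.4
9 [-45.4 -68.7] 25.1
10 [-48.4 -77.4] 27.9
11 [-51.1 -86.3] 30.7
12 [-53.3 -95.2] 33.5
13 [ -55.1 -104.3] 36.3
14 [ -56.4 -113.4] 39.1
15 [ -57.3 -122.6] 41.9
16 [ -57.7 -131.8] 44.7
17 [ -57.7 -141. ] 47.5
18 [ -57.2 -150.2] 50.3
```

Fingers still closing.

>>> servo_tool --plan '[[1, [0, 0, 0], 0], [1, [0, 0, 0], 0], [1, [0, 0, 0], 0], [1, [0, 0, 0], 0], [1, [0, 0, 0], 0], [1, [0, 0, 0], 0], [1, [0, 0, 0], 0], [1, [0, 0, 0], 0], [1, [0, 0, 0], 0], [1, [0, 0, 0], 0]]'

```text
t: 3.37
ee_pos: [528.8, 144.0, 143.7]
orientation: [1.212, 2.898, 0.0]
ft_force: [0.2, 0.4, -0.4]
width: 13.2
grasp_force: 30.0
```

>>> servo_tool --plan '[[1, [-6.5, -6.6, 0], 2.8], [1, [-12.6, -13.4, 0], 5.6], [1, [-18.4, -20.6, 0], 8.4], [1, [-23.9, -28, 0], 11.2], [1, [-29, -35.7, 0], 14], [1, [-33.7, -43.7, 0], 16.8], [1, [-38, -51.8, 0], 19.6], [1, [-41.9, -60.2, 0], 22.4], [1, [-45.4, -68.7, 0], 25.1], [1, [-48.4, -77.4, 0], 27.9]]'

```text
t: 4.2
ee_pos: [481.9, 66.3, 143.7]
orientation: [0.473, 3.102, 0.001]
ft_force: [7.6, 0.6, -8.3]
width: 13.1
grasp_force: 30.0
```

>>> servo_tool --plan '[[1, [-1.7, -8.9, 0], 2.8], [1, [-2.9, -17.8, 0], 5.6], [1, [-4.7, -26.9, 0], 8.4], [1, [-6, -36, 0], 11.2], [1, [-6.9, -45.2, 0], 14], [1, [-7.3, -54.4, 0], 16.8], [1, [-7.3, -63.6, 0], 19.6], [1, [-6.8, -72.8, 0], 22.3], [1, [-6.8, -72.8, 0], 22.3], [1, [-6.8, -72.8, 0], 22.3]]'

```text
t: 5.03
ee_pos: [475.2, -6.7, 143.7]
orientation: [-0.131, 3.136, -0.001]
ft_force: [6.8, -0.4, -7.2]
width: 13.2
grasp_force: 30.0
```

Run:
```python
from h import *
a=ctrl.get_image("top")[165:245,210:310]; b=ctrl.get_image("side")[195:300,250:390]
a=cv2.resize(a,(560,448),interpolation=cv2.INTER_CUBIC);cv2.imwrite("pics/c2.png",a)
print(ctrl.get_obs())
```

```text
{'t': 5.1333, 'qpos': array([-3.86351547e-02,  3.48763858e-01,  2.02346646e+00, -3.04137277e-04,
        7.66085468e-01, -1.69319709e+00]), 'qvel': array([ 1.81218649e-03, -1.85453178e-05, -7.56266327e-04, -1.35737936e-03,
       -2.16102967e-04,  1.07137690e-03]), 'joint_torque': array([ -0.19704298, -44.54750419, -17.42872238,   0.11436834,
         1.74472623,   0.1639122 ]), 'ee_pos': array([475.1647127 ,  -6.52070222, 143.71159371]), 'orientation': array([-1.31747264e-01,  3.13557672e+00, -7.43945957e-04]), 'ft_force': array([ 6.72238515, -0.36988754, -7.08261208]), 'moment': array([ 0.00999291, -0.94258819,  0.23602889]), 'grasp_force': 29.998246729373932, 'width': 13.497996418671494}
```

View pics/c2.png

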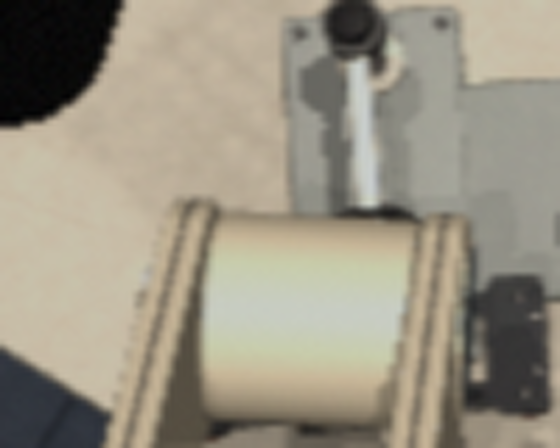

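The arm hides the lens in this view. I'll let go, rise and look again.

>>> servo_tool --plan '[[0.5, [0, 0, 0], 0], [0, [0, 0, 0], 0], [0, [0, 0, 0], 0], [0, [0, 0, 0], 0], [0, [0, 0, 0], 0], [0, [0, 0, 0], 0], [0, [0, 0, 0], 0], [0, [0, 0, 0], 0], [0, [0, 0, 0], 0], [0, [0, 0, 0], 0]]'

```text
t: 5.97
ee_pos: [473.6, -6.2, 143.7]
orientation: [0.132, -3.139, 0.0]
ft_force: [-0.1, -0.1, 0.2]
width: 76.3
grasp_force: 0.0
```

>>> servo_tool --plan '[[0, [0, 0, 15], 0], [0, [0, 0, 40], 0], [0, [0, 0, 70], 0], [0, [-10, 0, 100], 0], [0, [-30, 0, 130], 0], [0, [-50, 0, 150], 0], [0, [-70, 0, 170], 0], [0, [-70, 0, 170], 0], [0, [-70, 0, 170], 0]]'

```text
t: 6.72
ee_pos: [403.8, -6.2, 314.6]
orientation: [-0.132, 3.135, -0.0]
ft_force: [0.4, -0.1, -1.3]
width: 87.6
grasp_force: 0.0
```

Run:
```python
from h import *
o=ctrl.get_obs(); print(o['t'],o['ee_pos'],o['orientation'],o['width']);c=Tcam("wrist",o)
im=ctrl.get_image("wrist"); cv2.imwrite("pics/w3.png",im); np.save("w3.npy",np.r_[o['ee_pos'],o['orientation']])
cv2.imwrite("pics/t3.png",ctrl.get_image("top"));cv2.imwrite("pics/s3.png",ctrl.get_image("side"))
x,y=proj(c,(531,-1.5,90)).astype(int);print(x,y)
for p in [(531,-1.5,115),(531,-1.5,55),(476.2,-5.7,163),(660.7,8.2,143),(480,-145,123)]:print(proj(c,p).round())
y0=max(0,min(y-80,240));x0=max(0,min(x-107,426));print(x0,y0)
cv2.imwrite("pics/w3c.png",cv2.resize(im[y0:y0+160,x0:x0+214],None,fx=3.7,fy=3.7,interpolation=cv2.INTER_CUBIC))
```

```text
6.7167 [403.79787851  -6.22249329 314.63239615] [-1.31506925e-01  3.13545559e+00 -4.63469903e-04] 87.55183051323583
312 269
[312. 281.]
[312. 257.]
[311. 255.]
[311. 392.]
[182. 232.]
205 189
```

View pics/w3c.png

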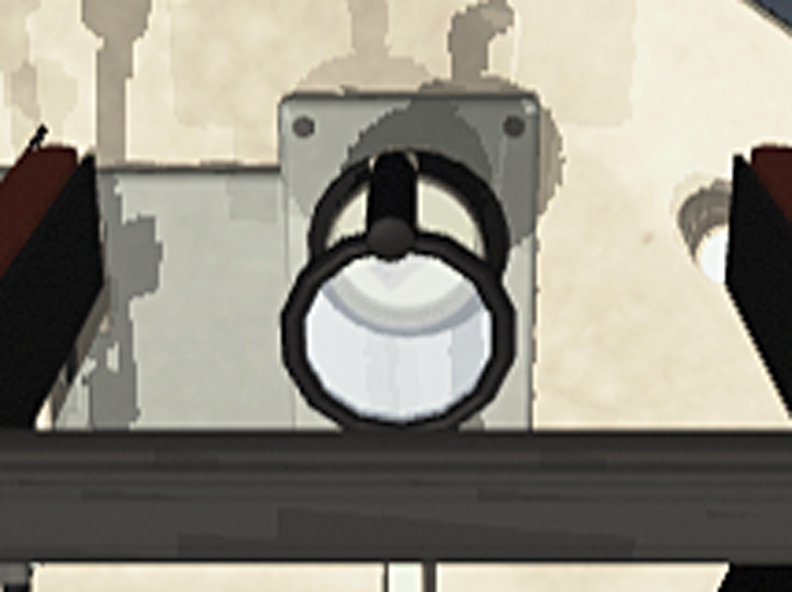

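Run:
```python
from h import *
v=np.load("w3.npy");c=Tcam("wrist",dict(ee_pos=v[:3],orientation=v[3:]))
W=lambda u,w:(205+u/3.7-.36,189+w/3.7-.36)
for n,u,w,z in [("lensL",282,330,115),("lensR",516,330,115),("lensT",398,232,119),("stL",310,235,55),("stR",508,235,55),("dish bottom arc centre",405,333,69),("cornL",281,97,12),("cornR",540,97,12),("post",392,238,163),("lensbot",398,430,115),("hole1",304,127,12),("hole2",514,127,12),("plateR low",534,420,12),("plateR up",538,140,12)]: print(n,atz(c,W(u,w),z).round(1))
im=ctrl.get_image("top"); cv2.imwrite("pics/t4.png",im)
s=cv2.imread("pics/s3.png")[180:300,230:390]; t=cv2.imread("pics/t3.png")[150:250,220:340]
cv2.imwrite("pics/m3.png",np.hstack([cv2.resize(t,(480,400),interpolation=cv2.INTER_CUBIC),cv2.resize(s,(533,400),interpolation=cv2.INTER_CUBIC)])[:, :800])
```

```text
lensL [530.4 -36.9 115. ]
lensR [524.5  34.9 115. ]
lensT [492.7  -4.1 119. ]
stL [526.7 -33.2  55. ]
stR [521.   36.4  55. ]
dish bottom arc centre [554.5   2.8  69. ]
cornL [491.5 -49.7  12. ]
cornR [483.4  47.8  12. ]
post [473.7  -6.7 163. ]
lensbot [562.6   1.5 115. ]
hole1 [502.9 -40.3  12. ]
hole2 [496.2  39.3  12. ]
plateR low [622.3  60.8  12. ]
plateR up [500.7  49.   12. ]
```

View pics/m3.png

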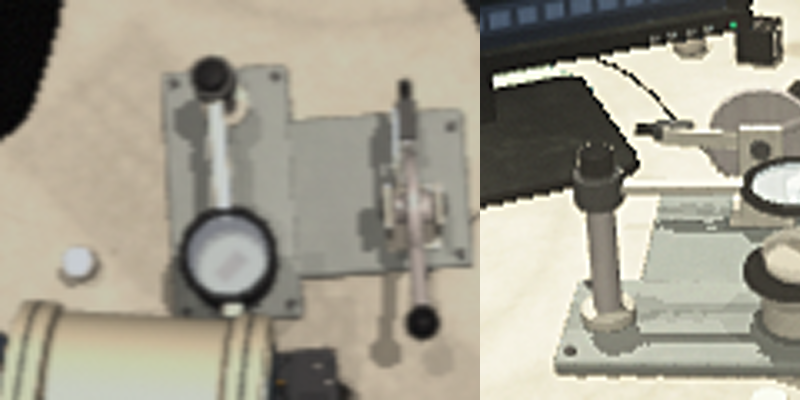

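Run:
```python
from h import *
t=Tcam("top")
def rings(f,x0,y0,x1,y1):
    g=cv2.cvtColor(cv2.imread(f),cv2.COLOR_BGR2GRAY)[y0:y1,x0:x1]; g=cv2.resize(g,None,fx=4,fy=4,interpolation=cv2.INTER_CUBIC)
    for th in (70,90,110):
        cs,h=cv2.findContours((g<th).astype(np.uint8),cv2.RETR_CCOMP,cv2.CHAIN_APPROX_NONE)
        for k,q in enumerate(cs):
            if len(q)>90:
                e=cv2.fitEllipse(q); yield th,(x0+e[0][0]/4-.375,y0+e[0][1]/4-.375),np.array(e[1])/4,"in" if h[0][k][3]>=0 else "out"
for f,b,zo,zi in [("pics/top0.png",(262,200,296,234),55,69),("pics/t3.png",(262,198,294,229),115,115)]:
    for th,uv,ax,k in rings(f,*b): print(f,th,np.round(uv,2),ax.round(1),k,atz(t,uv,zo if k=="out" else zi).round(1), atz(t,uv,zo).round(1))
print("post?",atz(t,(220+232/4-.4,150+310/4-.4),115))
```

```text
pics/top0.png 70 [277.33 216.05] [22.2 22.9] out [5.279e+02 1.000e-01 5.500e+01] [5.279e+02 1.000e-01 5.500e+01]
pics/top0.png 70 [277.6 216.2] [19.  19.3] in [526.   -1.9  69. ] [527.4  -0.7  55. ]
pics/top0.png 90 [277.21 216.49] [22.8 25. ] out [5.265e+02 4.000e-01 5.500e+01] [5.265e+02 4.000e-01 5.500e+01]
pics/top0.png 90 [277.63 216.28] [18.2 18.5] in [525.7  -2.   69. ] [527.2  -0.8  55. ]
pics/top0.png 110 [276.96 216.8 ] [23.5 26.4] out [525.6   1.2  55. ] [525.6   1.2  55. ]
pics/top0.png 110 [277.65 216.37] [17.5 17.8] in [525.5  -2.1  69. ] [526.9  -0.9  55. ]
pics/t3.png 70 [276.63 214.24] [24.6 25.5] out [527.  -3. 115.] [527.  -3. 115.]
pics/t3.png 70 [276.63 213.46] [20.6 21. ] in [529.3  -3.  115. ] [529.3  -3.  115. ]
pics/t3.png 90 [276.23 214.7 ] [26. 27.] out [525.6  -1.9 115. ] [525.6  -1.9 115. ]
pics/t3.png 90 [276.63 213.49] [20.1 20.2] in [529.2  -3.  115. ] [529.2  -3.  115. ]
pics/t3.png 110 [275.1 214.8] [27.8 31.3] out [525.3   1.4 115. ] [525.3   1.4 115. ]
pics/t3.png 110 [276.68 213.55] [19.4 19.6] in [529.   -3.1 115. ] [529.   -3.1 115. ]
post? [489.54621446  -6.78103486 115.        ]
```

The top view puts the lens about 2 mm right of the dish (y −3.0 against −1.0), and the wrist view says 2.6 mm. I'll re-pinch the post 3.3 mm further left, so the closing fingers centre it.

>>> servo_tool --plan '[[0, [20, 3.3, -30], 0], [0, [45, 3.3, -60], 0], [0, [71, 3.3, -90], 0], [0, [71, 3.3, -125], 0], [0, [71, 3.3, -155], 0], [0, [71, 3.3, -170], 0], [0.5, [71, 3.3, -170], 0], [1, [71, 3.3, -170], 0], [1, [71, 3.3, -170], 0], [1, [71, 3.3, -170], 0]]'

```text
t: 7.75
ee_pos: [475.6, -2.9, 144.7]
orientation: [-0.132, 3.137, -0.0]
ft_force: [0.1, -0.4, 0.6]
width: 64.8
grasp_force: 0.0
```

>>> servo_tool --plan '[[1, [0, 0, 0], 0], [1, [0, 0, 0], 0], [1, [0, 0, 0], 0], [1, [0, 0, 0], 0], [1, [0, 0, 0], 0], [1, [0, 0, 0], 0], [1, [0, 0, 0], 0], [1, [0, 0, 0], 0], [1, [0, 0, 0], 0], [1, [0, 0, 0], 0]]'

```text
t: 8.58
ee_pos: [474.5, -3.1, 143.7]
orientation: [0.132, -3.139, 0.0]
ft_force: [-1.6, -1.8, 3.5]
width: 13.5
grasp_force: 30.0
```

>>> servo_tool --plan '[[0.5, [0, 0, 0], 0], [0, [0, 0, 0], 0], [0, [0, 0, 0], 0], [0, [0, 0, 0], 0], [0, [0, 0, 0], 0], [0, [0, 0, 0], 0], [0, [0, 0, 0], 0], [0, [0, 0, 0], 0], [0, [0, 0, 0], 0], [0, [0, 0, 0], 0]]'

```text
t: 9.42
ee_pos: [474.6, -2.9, 143.7]
orientation: [0.132, -3.139, 0.0]
ft_force: [-0.3, 0.3, -0.9]
width: 76.8
grasp_force: 0.0
```

>>> servo_tool --plan '[[0, [0, 0, 15], 0], [0, [0, 0, 40], 0], [0, [0, 0, 70], 0], [0, [-10, 0, 100], 0], [0, [-30, 0, 130], 0], [0, [-50, 0, 150], 0], [0, [-70, 0, 170], 0], [0, [-70, 0, 170], 0], [0, [-70, 0, 170], 0]]'

```text
t: 10.17
ee_pos: [404.8, -2.9, 314.6]
orientation: [-0.131, 3.135, -0.0]
ft_force: [0.2, -0.1, 0.7]
width: 88.0
grasp_force: 0.0
```

Run:
```python
from h import *
t=Tcam("top")
o=ctrl.get_obs(); print(o['t'],o['ee_pos'],o['orientation'])
im=ctrl.get_image("wrist");cv2.imwrite("pics/w5.png",im);np.save("w5.npy",np.r_[o['ee_pos'],o['orientation']])
im2=ctrl.get_image("top");cv2.imwrite("pics/t5.png",im2)
g=cv2.cvtColor(im2,cv2.COLOR_BGR2GRAY)[198:229,262:294]; g=cv2.resize(g,None,fx=4,fy=4,interpolation=cv2.INTER_CUBIC)
for th in(70,90,110):
    cs,h=cv2.findContours((g<th).astype(np.uint8),cv2.RETR_CCOMP,cv2.CHAIN_APPROX_NONE)
    for k,q in enumerate(cs):
        if len(q)>90:
            e=cv2.fitEllipse(q);uv=(262+e[0][0]/4-.375,198+e[0][1]/4-.375);print(th,np.array(e[1]).round(0)/4,atz(t,uv,115).round(1))
cv2.imwrite("pics/w5c.png",cv2.resize(im[189:349,205:419],None,fx=3.7,fy=3.7,interpolation=cv2.INTER_CUBIC))
```

```text
10.1667 [404.80505293  -2.92673371 314.62450457] [-1.31483477e-01  3.13541462e+00 -4.10202085e-04]
70 [24.5 26. ] [526.7  -1.4 115. ]
70 [20.5 21. ] [ 5.291e+02 -4.000e-01  1.150e+02]
90 [26.25 26.75] [525.8  -0.6 115. ]
90 [20.   20.25] [ 5.291e+02 -5.000e-01  1.150e+02]
110 [28.   31.25] [525.1   2.6 115. ]
110 [19.5  19.75] [529.   -0.6 115. ]
```

View pics/w5c.png

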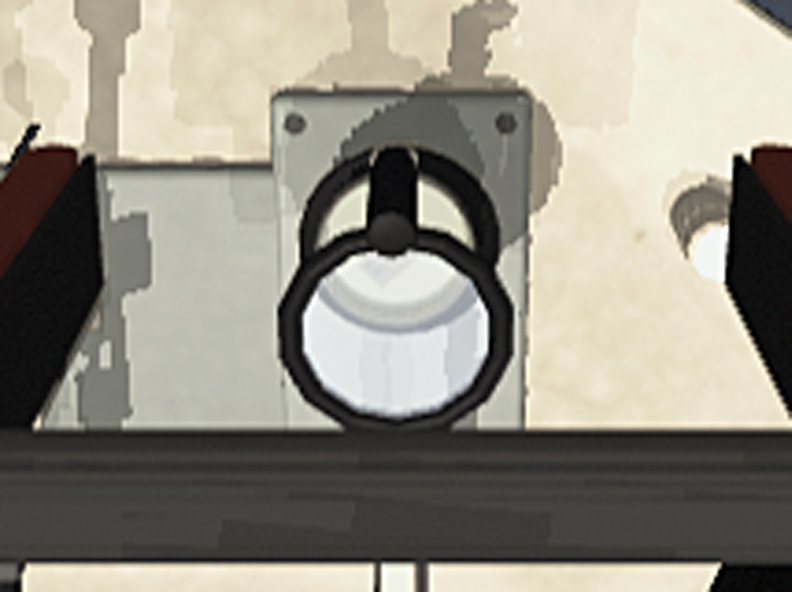

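The lens is now centred: y −0.5 against the dish's −0.7 in the top view, and the ring and stage line up in the wrist view (396 and 400 px). Next is the lever: fingers shut, hover over the ball.

>>> servo_tool --plan '[[1, [15, -36, 0], 0], [1, [30, -72, 0], 0], [1, [50, -108, 0], 0], [1, [76, -142.5, -20], 0], [1, [76, -142.5, -55], 0], [1, [76, -142.5, -90], 0], [1, [76, -142.5, -120], 0], [1, [76, -142.5, -140], 0], [1, [76, -142.5, -145], 0], [1, [76, -142.5, -145], 0]]'

```text
t: 11.1
ee_pos: [479.5, -145.1, 165.9]
orientation: [0.131, -3.134, -0.003]
ft_force: [-0.6, 0.0, 0.8]
width: 24.6
grasp_force: 0.0
```

>>> servo_tool --plan '[[1, [0, 0, 0], 0], [1, [0, 0, 0], 0], [1, [0, 0, 0], 0], [1, [0, 0, 0], 0], [1, [0, 0, 0], 0], [1, [0, 0, 0], 0]]'

```text
t: 11.6
ee_pos: [480.9, -145.5, 169.4]
orientation: [-0.132, 3.138, -0.001]
ft_force: [-0.3, -0.4, 0.3]
width: 0.6
grasp_force: 0.0
```

Run:
```python
from h import *
t=Tcam("top");s=Tcam("side")
o=ctrl.get_obs(); p=o['ee_pos'];print(o['t'],p,o['orientation'],o['width'],o['ft_force'])
b=ctrl.get_image("side")
print(proj(s,p+[0,0,-14]),proj(s,(481,-145,136)))
cv2.imwrite("pics/s6.png",cv2.resize(b[150:260,270:420],(750,550),interpolation=cv2.INTER_CUBIC))
```

```text
11.6 [ 480.85005423 -145.46599253  169.36052731] [-1.31650472e-01  3.13761621e+00 -6.68763961e-04] 0.5559196990495938 [-0.26493154 -0.38180515  0.26505362]
[350.11556919 193.05813355] [349.93638558 200.31088703]
```

View pics/s6.png

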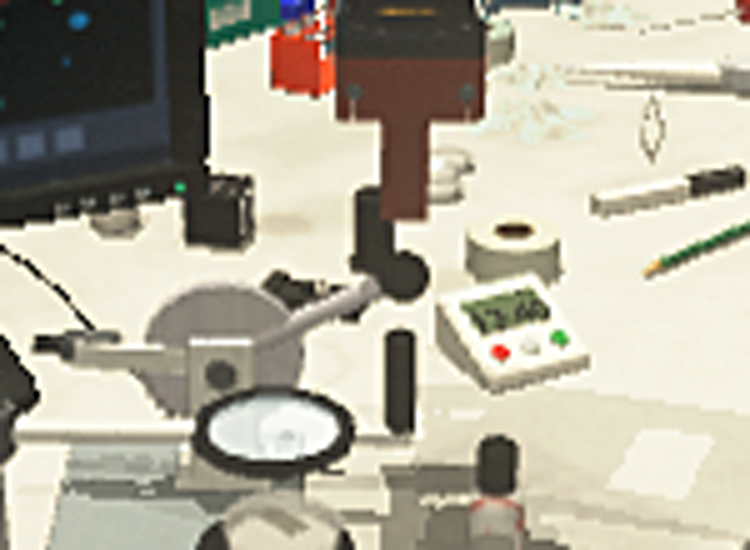

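The side view shows the closed tips (403,218) straight above the ball (404,275), all in crop pixels. I'll press in small steps and read the force at each one.

>>> servo_tool --plan '[[1, [0, 0, -10], 0], [1, [0, 0, -16], 0], [1, [0, 0, -18], 0], [1, [0, 0, -18], 0]]'

```text
t: 11.98
ee_pos: [480.1, -145.4, 150.0]
orientation: [0.132, -3.137, -0.001]
ft_force: [-1.4, 0.4, 7.9]
width: 0.3
grasp_force: 3.6
```

>>> servo_tool --plan '[[1, [-1, 0, -2], 0], [1, [-1, 0, -2], 0]]'

```text
t: 12.15
ee_pos: [479.2, -145.4, 148.4]
orientation: [0.132, -3.138, -0.0]
ft_force: [-2.5, -1.3, 7.9]
width: 0.6
grasp_force: 3.8
```

>>> servo_tool --plan '[[1, [-1, 0, -2], 0], [1, [-1, 0, -2], 0]]'

```text
t: 12.32
ee_pos: [478.1, -145.4, 146.5]
orientation: [0.132, -3.138, -0.0]
ft_force: [-2.6, -0.8, 8.0]
width: 0.6
grasp_force: 4.0
```

>>> servo_tool --plan '[[1, [-1, 0, -2], 0], [1, [-1, 0, -2], 0]]'

```text
t: 12.48
ee_pos: [477.0, -145.5, 144.5]
orientation: [0.132, -3.138, -0.0]
ft_force: [-3.3, -1.2, 8.1]
width: 0.2
grasp_force: 4.1
```

>>> servo_tool --plan '[[1, [-1, 0, -2], 0], [1, [-1, 0, -2], 0]]'

```text
t: 12.65
ee_pos: [476.0, -145.6, 142.5]
orientation: [0.132, -3.138, 0.0]
ft_force: [-2.7, -1.6, 7.1]
width: 0.2
grasp_force: 4.2
```

>>> servo_tool --plan '[[1, [-0.7, 0, -2], 0], [1, [-0.7, 0, -2], 0]]'

```text
t: 12.82
ee_pos: [475.1, -145.6, 140.5]
orientation: [0.132, -3.137, 0.0]
ft_force: [-4.2, -1.8, 8.2]
width: 0.4
grasp_force: 4.4
```

>>> servo_tool --plan '[[1, [-0.7, 0, -2], 0], [1, [-0.7, 0, -2], 0]]'

```text
t: 12.98
ee_pos: [474.1, -145.7, 138.5]
orientation: [0.132, -3.137, 0.0]
ft_force: [-4.8, -1.5, 10.6]
width: 0.2
grasp_force: 5.1
```

>>> servo_tool --plan '[[1, [-0.6, 0, -2], 0], [1, [-0.6, 0, -2], 0]]'

```text
t: 13.15
ee_pos: [473.3, -145.7, 136.5]
orientation: [0.132, -3.136, 0.0]
ft_force: [-6.1, -3.3, 9.6]
width: 0.6
grasp_force: 4.8
```

>>> servo_tool --plan '[[1, [-0.6, 0, -2], 0], [1, [-0.6, 0, -2], 0]]'

```text
t: 13.32
ee_pos: [473.0, -145.8, 134.7]
orientation: [0.132, -3.137, 0.0]
ft_force: [-5.7, -2.8, 12.6]
width: 0.4
grasp_force: 6.6
```

>>> servo_tool --plan '[[1, [-0.5, 0, -1.5], 0], [1, [-0.5, 0, -1.5], 0]]'

```text
t: 13.48
ee_pos: [472.5, -145.8, 133.3]
orientation: [0.132, -3.137, 0.0]
ft_force: [-5.7, -2.4, 12.0]
width: 0.2
grasp_force: 6.0
```

>>> servo_tool --plan '[[1, [-0.5, 0, -1.5], 0], [1, [-0.5, 0, -1.5], 0]]'

```text
t: 13.65
ee_pos: [472.4, -145.7, 131.8]
orientation: [0.132, -3.138, 0.001]
ft_force: [-4.2, -1.1, 12.8]
width: 0.7
grasp_force: 6.5
```

>>> servo_tool --plan '[[1, [-0.5, 0, -1.5], 0], [1, [-0.5, 0, -1.5], 0]]'

```text
t: 13.82
ee_pos: [472.9, -145.8, 130.5]
orientation: [-0.132, 3.138, -0.001]
ft_force: [-0.9, -1.2, 8.0]
width: 0.2
grasp_force: 4.2
```

>>> servo_tool --plan '[[1, [-0.4, 0, -1.5], 0], [1, [-0.4, 0, -1.5], 0]]'

```text
t: 13.98
ee_pos: [472.3, -145.8, 128.7]
orientation: [-0.132, 3.138, -0.001]
ft_force: [-0.1, -1.5, 3.1]
width: 0.4
grasp_force: 1.4
```

>>> servo_tool --plan '[[1, [-0.4, 0, -1.5], 0], [1, [-0.4, 0, -1.5], 0]]'

```text
t: 14.15
ee_pos: [471.7, -145.7, 126.9]
orientation: [0.132, -3.139, 0.001]
ft_force: [-0.9, -2.4, 3.1]
width: 0.3
grasp_force: 1.6
```

>>> servo_tool --plan '[[1, [-0.3, 0, -1.5], 0], [1, [-0.3, 0, -1.5], 0]]'

```text
t: 14.32
ee_pos: [471.3, -145.6, 125.5]
orientation: [0.132, -3.139, 0.0]
ft_force: [-0.7, -2.4, 5.2]
width: 0.2
grasp_force: 2.7
```

>>> servo_tool --plan '[[1, [-0.3, 0, -1.5], 0], [1, [-0.3, 0, -1.5], 0]]'

```text
t: 14.48
ee_pos: [471.0, -145.7, 124.1]
orientation: [0.132, -3.139, 0.001]
ft_force: [-1.3, -3.4, 7.8]
width: 0.4
grasp_force: 3.7
```

>>> servo_tool --plan '[[1, [-0.2, 0, -1.5], 0], [1, [-0.2, 0, -1.5], 0]]'

```text
t: 14.65
ee_pos: [470.6, -145.7, 122.6]
orientation: [0.132, -3.138, 0.001]
ft_force: [-3.2, -3.7, 8.4]
width: 0.4
grasp_force: 4.2
```

Click 1 came at TCP z≈131.5 (0.20 rad, so the block is tilted about +0.04). I'm carrying on to the second, expected at z≈114.

>>> servo_tool --plan '[[1, [0, 0, -2], 0], [1, [0, 0, -2], 0]]'

```text
t: 14.82
ee_pos: [470.1, -145.7, 120.5]
orientation: [0.132, -3.137, 0.0]
ft_force: [-4.6, -4.8, 8.1]
width: 0.4
grasp_force: 4.4
```

>>> servo_tool --plan '[[1, [0, 0, -2], 0], [1, [0, 0, -2], 0]]'

```text
t: 14.98
ee_pos: [470.0, -145.6, 118.5]
orientation: [0.132, -3.137, 0.0]
ft_force: [-4.9, -3.5, 10.5]
width: 0.5
grasp_force: 5.2
```

>>> servo_tool --plan '[[1, [0, 0, -1.5], 0], [1, [0, 0, -1.5], 0]]'

```text
t: 15.15
ee_pos: [469.7, -145.6, 117.1]
orientation: [0.132, -3.136, -0.0]
ft_force: [-6.0, -3.4, 11.2]
width: 0.6
grasp_force: 5.7
```

>>> servo_tool --plan '[[1, [0, 0, -1.5], 0], [1, [0, 0, -1.5], 0]]'

```text
t: 15.32
ee_pos: [469.3, -145.6, 115.5]
orientation: [0.132, -3.136, -0.0]
ft_force: [-6.4, -4.5, 11.7]
width: 0.6
grasp_force: 5.9
```

>>> servo_tool --plan '[[1, [0, 0, -1.5], 0], [1, [0, 0, -1.5], 0]]'

```text
t: 15.48
ee_pos: [469.8, -145.5, 114.1]
orientation: [0.132, -3.137, -0.0]
ft_force: [-5.0, -2.2, 13.5]
width: 0.3
grasp_force: 6.9
```

>>> servo_tool --plan '[[1, [0, 0, -1.5], 0], [1, [0, 0, -1.5], 0]]'

```text
t: 15.65
ee_pos: [469.9, -145.4, 112.6]
orientation: [0.132, -3.137, -0.0]
ft_force: [-5.3, -1.9, 9.9]
width: 0.4
grasp_force: 5.6
```

>>> servo_tool --plan '[[1, [0, 0, -1.5], 0], [1, [0, 0, -1.5], 0]]'

```text
t: 15.82
ee_pos: [469.9, -145.3, 110.7]
orientation: [0.132, -3.137, -0.001]
ft_force: [-1.1, -0.2, 1.3]
width: 0.7
grasp_force: 0.4
```

>>> servo_tool --plan '[[1, [0, 0, -1.5], 0], [1, [0, 0, -1.5], 0]]'

```text
t: 15.98
ee_pos: [470.3, -145.2, 109.1]
orientation: [0.131, -3.138, -0.001]
ft_force: [-1.8, -0.6, 2.5]
width: 0.3
grasp_force: 1.2
```

Click 2 was at z≈113.3. The third is due at about 95.5 and the fourth at about 78.

>>> servo_tool --plan '[[1, [0, 0, -2], 0], [1, [0, 0, -2], 0]]'

```text
t: 16.15
ee_pos: [470.3, -145.2, 107.3]
orientation: [0.132, -3.138, -0.001]
ft_force: [-3.2, 0.2, 6.4]
width: 0.8
grasp_force: 3.0
```

>>> servo_tool --plan '[[1, [0, 0, -2], 0], [1, [0, 0, -2], 0]]'

```text
t: 16.32
ee_pos: [470.2, -145.2, 105.4]
orientation: [0.132, -3.137, -0.001]
ft_force: [-3.3, -0.9, 8.6]
width: 0.6
grasp_force: 4.2
```

>>> servo_tool --plan '[[1, [0, 0, -2], 0], [1, [0, 0, -2], 0]]'

```text
t: 16.48
ee_pos: [470.1, -145.2, 103.5]
orientation: [0.132, -3.137, -0.001]
ft_force: [-4.3, -0.6, 9.7]
width: 0.5
grasp_force: 4.5
```

>>> servo_tool --plan '[[1, [0.2, 0, -2], 0], [1, [0.2, 0, -2], 0]]'

```text
t: 16.65
ee_pos: [469.9, -145.2, 101.5]
orientation: [0.132, -3.136, -0.001]
ft_force: [-5.6, -1.3, 8.4]
width: 0.2
grasp_force: 4.5
```

>>> servo_tool --plan '[[1, [0.2, 0, -2], 0], [1, [0.2, 0, -2], 0]]'

```text
t: 16.82
ee_pos: [470.1, -145.2, 99.5]
orientation: [0.132, -3.136, -0.001]
ft_force: [-6.1, -0.8, 10.9]
width: 0.4
grasp_force: 5.3
```

>>> servo_tool --plan '[[1, [0.2, 0, -1.5], 0], [1, [0.2, 0, -1.5], 0]]'

```text
t: 16.98
ee_pos: [470.4, -145.3, 98.2]
orientation: [0.132, -3.137, -0.001]
ft_force: [-5.8, -1.4, 11.8]
width: 0.3
grasp_force: 5.9
```

>>> servo_tool --plan '[[1, [0.2, 0, -1.5], 0], [1, [0.2, 0, -1.5], 0]]'

```text
t: 17.15
ee_pos: [470.7, -145.3, 96.7]
orientation: [0.132, -3.137, -0.001]
ft_force: [-6.2, -0.7, 11.0]
width: 0.1
grasp_force: 5.6
```

>>> servo_tool --plan '[[1, [0.2, 0, -1.5], 0], [1, [0.2, 0, -1.5], 0]]'

```text
t: 17.32
ee_pos: [471.4, -145.4, 95.3]
orientation: [0.132, -3.138, -0.0]
ft_force: [-3.0, -0.5, 9.7]
width: 0.2
grasp_force: 5.1
```

>>> servo_tool --plan '[[1, [0.2, 0, -1.5], 0], [1, [0.2, 0, -1.5], 0]]'

```text
t: 17.48
ee_pos: [471.7, -145.4, 93.6]
orientation: [0.132, -3.138, -0.0]
ft_force: [-3.2, -1.6, 6.7]
width: 0.1
grasp_force: 3.4
```

>>> servo_tool --plan '[[1, [0.2, 0, -1.5], 0], [1, [0.2, 0, -1.5], 0]]'

```text
t: 17.65
ee_pos: [471.8, -145.4, 91.9]
orientation: [0.132, -3.138, -0.0]
ft_force: [-3.5, -1.3, 6.7]
width: 0.6
grasp_force: 2.8
```

>>> servo_tool --plan '[[1, [0.2, 0, -1.5], 0], [1, [0.2, 0, -1.5], 0]]'

```text
t: 17.82
ee_pos: [471.9, -145.3, 90.4]
orientation: [0.132, -3.138, -0.0]
ft_force: [-3.8, -0.4, 6.8]
width: -0.0
grasp_force: 3.3
```

The third click has passed: about 12 N down to 6.7 N at z≈95.5, as predicted. I'll go a little further, well short of the fourth at about 78, then hold and check.

>>> servo_tool --plan '[[1, [0.2, 0, -1.5], 0], [1, [0.2, 0, -1.5], 0], [1, [0.2, 0, -1.5], 0], [1, [0.2, 0, -1.5], 0], [1, [0.2, 0, -1.5], 0], [1, [0.2, 0, -1.5], 0], [1, [0.2, 0, -1.5], 0], [1, [0.2, 0, -1.5], 0]]'

```text
t: 18.48
ee_pos: [472.0, -145.4, 89.1]
orientation: [0.132, -3.137, -0.0]
ft_force: [-4.9, -1.7, 8.4]
width: 0.3
grasp_force: 3.8
```

Run:
```python
from h import *
a=ctrl.get_image("top")[145:265,200:360];b=ctrl.get_image("side")[165:315,250:430]
o=ctrl.get_obs();print(o['t'],o['ee_pos'],o['ft_force'])
cv2.imwrite("pics/f.png",np.hstack([cv2.resize(a,(400,300),interpolation=cv2.INTER_CUBIC),cv2.resize(b,(400,333),interpolation=cv2.INTER_CUBIC)[:300]]))
```

```text
18.5833 [ 471.99981925 -145.35640308   89.10012806] [-3.67760687 -0.52876894  7.73912493]
```

View pics/f.png

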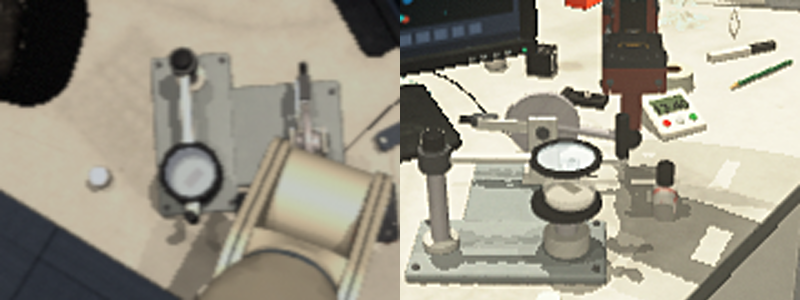

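The final picture shows the lens (190,172) over the stage, the dish still on it, the fingers holding the ball down (630,130), and the bottle and jar not moved. I'm handing the job in.

```bash
python3 -c "
from workcell import ctrl
print(ctrl.close_job())"
```

```text
the job is handed in; nothing more can be done
None
```

The job is handed in, with no verdict shown: the lens is over the dish to within about 1 mm by the camera and released, and the fingers are holding the lever down just past its third click at about 8 N, roughly 11 mm short of where I expect the fourth.

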